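Stack spacer slats crosswise on the drying rack and start the timer

TASK

Take the four spacer slats from the draining mat and stack them crosswise on the drying rack so that air gets between them: first the two long slats side by side across both rails, centred over them, one near each end of the rails; then the two short slats crosswise on top of the long ones, centred, each lying directly above one rail. When the stack stands, press the timer's square key gently until it gives, let go, and leave the beaker, the bottle and the electrode where they stand.

Things in the scene. Friction and masses are not known exactly. Their poses are not given: they have to be found in the camera images.
- rack: Low aluminium drying rack, fixed; base plate 130 (x) x 116 (y) mm. Two steel bearer rails, 12 mm wide and 104 mm long, run along its own y at x = -40 and x = +40 mm; their tops are 24 mm above its origin. The base plate's top is at 9 mm, a 4 mm lip runs along its two y edges. Origin: centre of its underside, on the bench. z up.
- mat: Black rubber draining mat, fixed, 190 (x) x 140 (y) x 3 mm, on which the slats lie at the start. Origin: centre of its underside, on the bench.
- long_1: Long plain pale slat, 130 x 18 x 12 mm, about 34 g, loose. Origin at its centre; x along its length, y across its 18 mm width, z through its 12 mm thickness. At the start it lies across the tops of slats that lie on the mat.
- long_2: Long plain pale slat, same as long_1; at the start it lies on the mat, and long_1 may lie on it.
- short_1: Short plain pale slat, 100 x 18 x 12 mm, about 26 g, loose. Origin at its centre, axes as for the long slats. At the start it lies on the mat, and long_1 may lie on it.
- short_2: Short plain pale slat, same as short_1.
- timer: White bench timer, fixed, 56 (x) x 92 (y) x 20 mm, dark display in the +y half of its top face, one square key in the -y half. Origin: centre of its underside, on the bench.
- key_top (a point): Centre of the upper face of the timer's square key when it is not pressed: 24 mm above the bench, 3 mm proud of the panel. The key is 26 x 26 mm.
- start_key (a joint): Travel of the key, m: 0 untouched, 0.0015 fully down; a stiff spring, 4 N per mm (6 N fully down); it counts as pressed beyond 0.0009 and springs back.
- oil_tester: Tall fixed bench tester with a curved hood, left of the work: 524 (x) x 496 (y) x 397 mm high. Origin: centre of its underside, on the bench. Nothing to do with it; arm and gripper must keep clear, also on the way in from the left, round its front.
- mini_vice: Small fixed bench vice behind the work, 138 (x) x 69 (y) x 49 mm high, only an obstacle. Origin: centre of its underside.
- beaker: Small glass beaker, 44 mm across, 58 mm high, standing loose near the work; not to be moved. Origin: centre of its underside.
- bottle: Sample bottle with a cap, 46 mm across, 105 mm high, standing loose; not to be moved. Origin: centre of its underside.
- electrode: Brass dome electrode, 25 mm across, 26 mm high, standing loose; not to be moved. Origin: centre of its underside.
Not all that is in view belongs to the job. Leave any red look-alike of the short_2 alone.

How it is judged:
On the way, in this order (a step that is already met when the one before it is completed fails the run):
1. both long slats lie released across the rails, one near each end (x of long_1 in the frame of rack between -0.016 and 0.016 m and z of long_1 in the frame of rack between 0.026 and 0.034 m and angle between the x axis of each of long_1, long_2 and the x axis of rack, either way round below 0.16 rad and angle between the z axis of each of long_1, long_2 and the z axis of rack, either way round below 0.08 rad and contact force between the fingers and long_1 below 0.05 N and linear speed of each of long_1, long_2 below 0.03 m/s and x of long_2 in the frame of rack between -0.016 and 0.016 m and z of long_2 in the frame of rack between 0.026 and 0.034 m and contact force between the fingers and long_2 below 0.05 N and ((y of long_1 in the frame of rack between 0.02 and 0.048 m and y of long_2 in the frame of rack between -0.048 and -0.02 m) or (y of long_1 in the frame of rack between -0.048 and -0.02 m and y of long_2 in the frame of rack between 0.02 and 0.048 m))), for 0.2 s.
2. both short slats lie released crosswise on the long ones, one above each rail (all of step 1 and y of short_1 in the frame of rack between -0.016 and 0.016 m and z of short_1 in the frame of rack between 0.038 and 0.046 m and angle between the x axis of each of short_1, short_2 and the y axis of rack, either way round below 0.16 rad and angle between the z axis of each of short_1, short_2 and the z axis of rack, either way round below 0.08 rad and contact force between the fingers and short_1 below 0.05 N and linear speed of each of short_1, short_2 below 0.03 m/s and y of short_2 in the frame of rack between -0.016 and 0.016 m and z of short_2 in the frame of rack between 0.038 and 0.046 m and contact force between the fingers and short_2 below 0.05 N and ((x of short_1 in the frame of rack between 0.027 and 0.053 m and x of short_2 in the frame of rack between -0.053 and -0.027 m) or (x of short_1 in the frame of rack between -0.053 and -0.027 m and x of short_2 in the frame of rack between 0.027 and 0.053 m))), for 0.2 s.
3. the timer's key is pressed (value of joint start_key above 0.0009 m), for 0.03 s.
At the end, for the whole second after the job is handed in: Long slats flat on both rails, parallel to the rack's x: centres 20-48 mm either side of its middle in y, within 16 mm in x. Short slats flat on them, parallel to y: centres 27-53 mm either side in x, within 16 mm in y. All within 0.16 rad, at rest, released; key let go (all of step 2 and value of joint start_key below 0.0005 m); the robot touches nothing.
It fails at once if the key is pressed while the long slats are not in place (value of joint start_key above 0.0009 m and not (x of long_1 in the frame of rack between -0.016 and 0.016 m and z of long_1 in the frame of rack between 0.026 and 0.034 m and angle between the x axis of each of long_1, long_2 and the x axis of rack, either way round below 0.16 rad and angle between the z axis of each of long_1, long_2 and the z axis of rack, either way round below 0.08 rad and contact force between the fingers and long_1 below 0.05 N and linear speed of each of long_1, long_2 below 0.03 m/s and x of long_2 in the frame of rack between -0.016 and 0.016 m and z of long_2 in the frame of rack between 0.026 and 0.034 m and contact force between the fingers and long_2 below 0.05 N and ((y of long_1 in the frame of rack between 0.02 and 0.048 m and y of long_2 in the frame of rack between -0.048 and -0.02 m) or (y of long_1 in the frame of rack between -0.048 and -0.02 m and y of long_2 in the frame of rack between 0.02 and 0.048 m)))).
It fails at once if the key is pressed while the short slats are not in place (value of joint start_key above 0.0009 m and not (y of short_1 in the frame of rack between -0.016 and 0.016 m and z of short_1 in the frame of rack between 0.038 and 0.046 m and angle between the x axis of each of short_1, short_2 and the y axis of rack, either way round below 0.16 rad and angle between the z axis of each of short_1, short_2 and the z axis of rack, either way round below 0.08 rad and contact force between the fingers and short_1 below 0.05 N and linear speed of each of short_1, short_2 below 0.03 m/s and y of short_2 in the frame of rack between -0.016 and 0.016 m and z of short_2 in the frame of rack between 0.038 and 0.046 m and contact force between the fingers and short_2 below 0.05 N and ((x of short_1 in the frame of rack between 0.027 and 0.053 m and x of short_2 in the frame of rack between -0.053 and -0.027 m) or (x of short_1 in the frame of rack between -0.053 and -0.027 m and x of short_2 in the frame of rack between 0.027 and 0.053 m)))).
It fails at once if the timer is pressed with more than 40 N (contact force between anything else and timer above 40 N).
It fails at once if a bystander (beaker, bottle, electrode) is moved more than 20 mm or tipped (distance of any of beaker, bottle, electrode from where it was at the start of the episode above 0.02 m or angle between any of beaker, bottle, electrode's own z axis and vertical above 0.4 rad).
It also fails if it takes over 72 s, if anything falls off the work surface, if the arm or the gripper's body presses on something with over 40 N, if the wrist force passes 120 N, or if a joint passes its speed limit or range.

ROBOT

A 6-joint arm with a two-finger parallel gripper is mounted at the origin on a cart in front of the work surface, level with it; the furniture and walls round the work are solid. World frame = base frame: x ahead of the robot, y to its left, z up, the work surface at z = 0. Lengths are in m, angles in rad, forces in N, time in s.
With the tool pointing down it reaches from about 0.35 to 0.975 m from the base axis. Payload 4.9 kg.
Tool frame: the origin (TCP) lies midway between the tips of the shut fingers; the grasp point (between the pads) lies 19 mm behind it; z points along the fingers, y is the line along which they close (so a half turn about z gives the same grasp; the last joint's range is limited). The gripper opens to 85 mm and grips with 20 to 120 N. Pads are 22 mm wide; open, the fingers measure 114 mm over their backs; the gripper's body (76 mm by 85 mm) begins 54 mm behind the grasp point. The pads swing forward as they close: fully open they stand 13 mm farther back than shut.
Start: joints at [1.041, 0.053, 1.613, -0, 1.476, -0.119], TCP at [0.25, 0.573, 0.231] pointing down, gripper open.
Joint ranges: [-3.01, 3.01], [-1.01, 2.22], [0.06, 2.58], [-1.02, 4.17], [0.09, 2.62], [-3.14, 3.14]. Speed limits (rad/s): [2.57, 2.57, 3.14, 3.14, 3.14, 3.14].

INTERFACE

Orientations are given as a unit quaternion [w, x, y, z].
In Python, from plant import state, grab_frame, job_done, cut_out, place_of gives the robot as it stands.
- The arm moves only by the tool jog_arm, never from a script. Its argument "motion" is text: rows parted by semicolons, each of 7 numbers parted by spaces: the opening in per cent of the stroke, from 0 (shut) to 100 (fully open), then the shift along the tool's x, y, z as a fraction of full scale, then the turn, a rotation vector about the tool's x, y, z as a fraction of full scale. A call has exactly 5 rows; each row is the pose to reach, as a shift and turn from the pose commanded when the call began, along the tool's axes at that moment; what a row does not reach only later rows make up. Full scale, the value 1, is 50 cm for a shift and 1.5 rad for a turn. A row lasts 1/8 s, in which the tool goes at most 62.5 mm and 10.7 degrees, less where a joint would pass 70% of its speed; a pose out of reach is approached as far as the arm can. A call with a number of a shift or a turn outside -1 to 1 is refused whole. A call with a gripper value outside its range is refused whole. The fingers move at their own pace and stop on an object; the grip force is fixed at half the most. Time passes only in rows, so rows that repeat a pose let the fingers close, or fill a call up. It gives the time, the measured TCP pose, the force, the opening and the grip force at its end, in the units of the state.
- state(): the state, without advancing time (a new reading comes with each control period).
- grab_frame(name): name is "side" or "top" or "wrist"; returns a dict with "color" (420x560x3 uint8, red, green, blue), "range_z" (420x560 float32, m along the optical axis (not along the pixel's ray), 0 where there is no reading), "intrinsics" (3x3 intrinsics, pixels), "world_from_camera" (4x4, takes a point from camera to world coordinates). Camera axes: x right, y up, looking along -z (the intrinsics and any distortion apply to the point x, -y, -z); pixel columns grow to the right and rows downward; lengths in m; the calibration is good to about 2 mm. A picture is of the moment at which its call begins.
- job_done(): hands the job in; it is judged then, once.
Trained networks look in the newest picture that a camera, given by its name, has taken for a name from the list of things; names that differ only in an ending like _2 or _b are one class to them, and where a whole thing is asked for, a point or a joint stands for the part that bears it (a point fixed in the world has none). Each returns a list of dicts, best first, with "p" (0 to 1); they miss things now and then, are a little off and sometimes report something else, mostly with a low value. They report only what shows in the picture. A call takes as long as a camera call. They do not tell look-alikes from the thing itself.
- cut_out(camera, thing): "pixels" (420x560 bool, what is visible of it).
- place_of(camera, thing): "at" ([x, y, z] in m, in world coordinates, good to about 4 mm: a listed point, or the origin of a listed thing).
The state is a dict: "time": time; "joint_pos": joint angles; "joint_vel": joint speeds; "joint_efforts": joint torques, N m; "tool_pos": TCP position; "tool_rot": TCP orientation; "contact_force": force on the tool from outside, world axes, zero at the start; "ft_torque": the same for the moment, N m; "gripper_width": opening from 0.0 (shut) to 1.0 (fully open); "grasp_force": force on a finger pad.
Only numpy, scipy, OpenCV 4.12 (cv2) and the standard library are available. Lean on these libraries where they do the work, as an engineer would, in place of code of your own. Each camera call takes 0.05 s, during which the arm holds its last target. There are 200 camera calls.

## Working session

There is one attempt and no reset: what is moved stays moved. The work goes in short steps, Python scripts to look and compute and a tool call to move; the robot and the scene stay as the last step left them, time stands still between calls to the robot, and variables do not carry over. Pictures are saved under pics/ and viewed, at most 10 in all, crops included, and the job is handed in when it is done.

Besides the shell and the picture viewer there is one more tool, called after "Request:" as name(argument=value, ...) on one line, values as JSON. jog_arm: Moves the arm, as the interface text tells. Shift numbers are shares of 50 cm and turn numbers shares of 1.5 rad, none past 1 either way. Its arguments: {"type":"object","properties":{"motion":{"type":"string"}},"required":["motion"]}

```bash
mkdir -p pics; ls
cat > h.py <<'E'
import numpy as np,cv2
from scipy.spatial.transform import Rotation as R
from plant import state,grab_frame,job_done,cut_out,place_of
def cloud(f):
    K=f["intrinsics"];z=f["range_z"];v,u=np.mgrid[0:420,0:560]
    x=(u-K[0,2])/K[0,0]*z;y=(v-K[1,2])/K[1,1]*z
    T=f["world_from_camera"]
    return np.stack([x,-y,-z],-1)@T[:3,:3].T+T[:3,3]
def save(f,n,box=None,s=1):
    im=f["color"][:,:,::-1]
    if box: im=im[box[1]:box[3],box[0]:box[2]]
    cv2.imwrite("pics/"+n+".png",cv2.resize(im,None,fx=s,fy=s,interpolation=cv2.INTER_CUBIC))
def rect(pts):
    c,s,a=cv2.minAreaRect((pts[:,:2]*1000).astype(np.float32))
    if s[0]<s[1]: s=s[::-1];a+=90
    return np.round(c,1),np.round(s,1),round((a+90)%180-90,1)
E
python3 - <<'E'
from h import *
t=grab_frame("top");s=grab_frame("side")
save(t,"top0");save(s,"side0")
np.savez("t0.npz",**t)
for n in "rack mat long_1 short_1 timer key_top oil_tester mini_vice beaker bottle electrode".split():
    print(n,[(round(d["p"],2),np.round(d["at"],3)) for d in place_of("top",n)])
print(state()["tool_rot"],t["world_from_camera"][:3,3],t["intrinsics"][0,0])
E
```

```text
pics
rack [(0.95, array([ 0.506, -0.278, -0.002]))]
mat [(0.77, array([ 0.512, -0.088, -0.   ]))]
long_1 [(0.88, array([ 0.51 , -0.078,  0.012])), (0.66, array([ 0.575, -0.103,  0.01 ])), (0.57, array([ 0.525, -0.08 ,  0.023]))]
short_1 [(0.8, array([ 0.716, -0.28 ,  0.005])), (0.75, array([ 0.575, -0.103,  0.011])), (0.7, array([ 0.453, -0.082,  0.011])), (0.42, array([ 0.394, -0.176,  0.004]))]
timer [(0.95, array([ 0.68 , -0.126, -0.004])), (0.72, array([ 0.39 , -0.018, -0.007]))]
key_top [(0.89, array([ 0.678, -0.153,  0.029]))]
oil_tester [(0.16, array([ 0.45 , -0.08 ,  0.007]))]
mini_vice []
beaker [(0.73, array([ 0.396, -0.174,  0.   ]))]
bottle [(0.77, array([0.377, 0.065, 0.003]))]
electrode [(0.49, array([ 0.39 , -0.017, -0.004]))]
[3.35819894e-08 2.03978371e-01 9.78975395e-01 2.19732582e-05] [0.47135259 0.01316275 1.09056946] 413.6137551853744
```

View pics/top0.png

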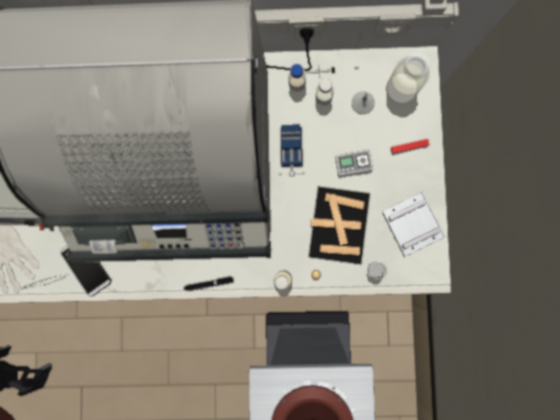

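View pics/side0.png

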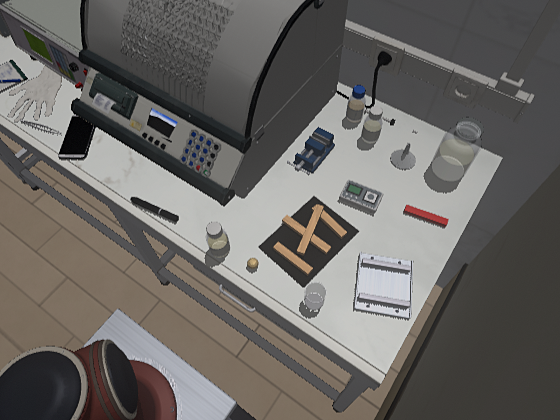

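Run:
```python
from h import *
t=dict(np.load("t0.npz"));save(t,"crop0",(240,130,440,310),4)
P=cloud(t);hsv=cv2.cvtColor(t["color"],cv2.COLOR_RGB2HSV)
for n in("rack","timer","mat"):
    m=cut_out("top",n)[0]["pixels"]; q=P[m]; print(n,rect(q),np.round(np.percentile(q[:,2],[5,50,95]),3))
for d in cut_out("top","long_1")+cut_out("top","short_1"):
    m=d["pixels"];v,u=np.nonzero(m);q=P[m];print(round(d["p"],2),"px",u.mean().round(),v.mean().round(),rect(q),np.round(np.percentile(q[:,2],[5,50,95]),3),t["color"][m].mean(0).round())
```

```text
rack (array([ 471.2, -174.2]), array([349.9, 134.2]), -69.1) [0.006 0.01  0.025]
timer (array([604.9, -59.1]), array([290.2,  89.3]), -45.5) [0.017 0.021 0.026]
mat (array([512.6, -76.8]), array([194.2, 162.4]), -10.2) [-0.     0.003  0.008]
0.88 px 332.0 223.0 (array([513.2, -55.3]), array([152.7,  49.4]), -76.5) [0.012 0.015 0.019] [216. 176. 130.]
0.67 px 337.0 220.0 (array([505.8, -65.5]), array([143.3,  94.6]), -32.9) [0.024 0.027 0.031] [215. 174. 128.]
0.81 px 340.0 250.0 (array([452.4, -58.6]), array([147.3,  18.3]), 82.3) [0.012 0.015 0.018] [209. 168. 123.]
0.71 px 346.0 202.0 (array([549.6, -52.3]), array([189.3,  76.2]), -61.8) [0.003 0.015 0.019] [193. 155. 115.]
0.66 px 409.0 146.0 (array([ 617.8, -141.8]), array([422.9,  54. ]), -53.9) [0.006 0.012 0.016] [189.  76.  73.]
```

The top view shows three slats on the mat at (346,202), (336,224) and (340,250), with a diagonal one across the upper two at (340,220). The red bar at (409,146) is the look-alike, so I leave it alone. The rack is at (413,224), the timer at (354,163), the beaker at (376,270), the electrode at (316,274) and the bottle at (283,283). The tester fills the left side. Next I fit the edges precisely.

View pics/crop0.png

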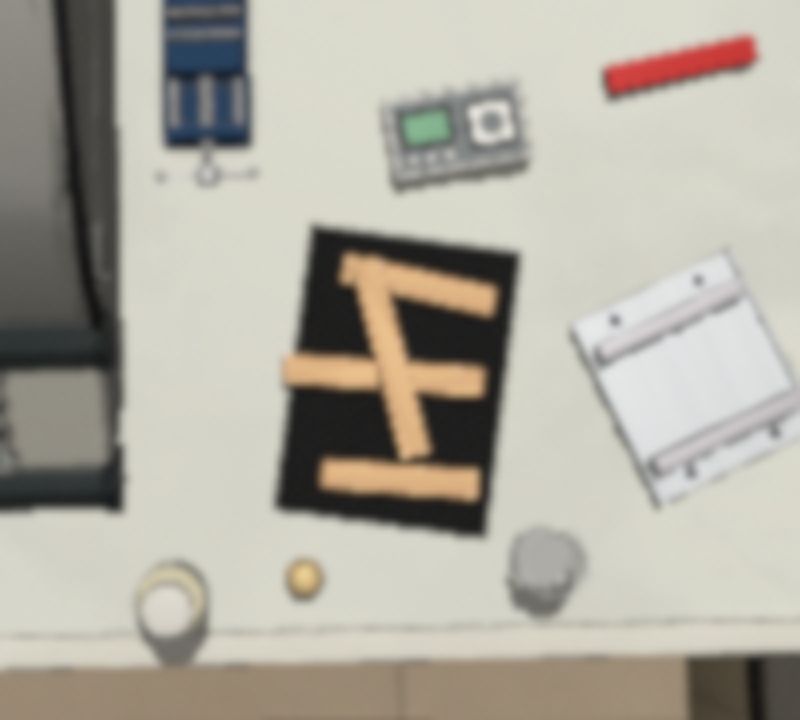

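```bash
cat >> h.py <<'E'
def onplane(f,u,v,z):
    K=f["intrinsics"];T=f["world_from_camera"]
    d=np.stack([(u-K[0,2])/K[0,0],-(v-K[1,2])/K[1,1],-np.ones(np.shape(u))],-1)@T[:3,:3].T
    return T[:3,3]+d*((z-T[2,3])/d[...,2])[...,None]
def wood(f):
    h=cv2.cvtColor(f["color"],cv2.COLOR_RGB2HSV).astype(int)
    return (h[...,0]>8)&(h[...,0]<25)&(h[...,1]>75)&(h[...,2]>110)
def plan(x,y,z,yaw=None,cmd=None):
    """shift/turn fractions from the present pose; yaw deg = world direction of tool y (mod 180)"""
    s=state();q=s["tool_rot"];r=R.from_quat([q[1],q[2],q[3],q[0]]);p=np.array(s["tool_pos"])
    ty=r.apply([0,1,0]);cur=np.degrees(np.arctan2(ty[1],ty[0]))
    print("t",round(s["time"],2),"tcp",np.round(p,4),"yaw",round(cur,1),"tilt",round(np.degrees(np.arccos(-r.apply([0,0,1])[2])),2),"F",np.round(s["contact_force"],1),"w",round(s["gripper_width"],3),"g",round(s["grasp_force"],1),"q6",round(s["joint_pos"][5],2))
    rv=np.zeros(3)
    if yaw is not None:
        d=(yaw-cur+90)%180-90
        tgt=R.from_matrix(np.stack([-np.cross([0,0,1],a:=np.array([np.cos(np.radians(cur+d)),np.sin(np.radians(cur+d)),0])) ,a,[0,0,-1]],1))
        tgt=R.from_matrix(np.stack([np.cross(a,[0,0,-1]),a,[0,0,-1]],1))
        rv=(r.inv()*tgt).as_rotvec()/1.5
    print("shift",np.round(r.inv().apply(np.array([x,y,z])-p)/.5,4),"turn",np.round(rv,4))
E
python3 - <<'E'
from h import *
t=dict(np.load("t0.npz"));P=cloud(t);w=wood(t)
v,u=np.nonzero(w);roi=(u>300)&(u<375)&(v>185)&(v<262);v,u=v[roi],u[roi]
z=P[v,u,2];hi=z>.0215
print(len(u),hi.sum())
print("L1",rect(onplane(t,u[hi],v[hi],.027)))
lo=np.zeros((420,560),np.uint8);lo[v[~hi],u[~hi]]=1
n,l,st,c=cv2.connectedComponentsWithStats(lo)
for i in range(1,n):
    if st[i,4]>40:
        b,a=np.nonzero(l==i);print(st[i,4],c[i].round(),rect(onplane(t,a,b,.015)))
# rack rails
q=P.reshape(-1,3);k=(abs(q[:,0]-.5)<.1)&(abs(q[:,1]+.28)<.1)
r=q[k&(q[:,2]>.0185)&(q[:,2]<.03)];print("rails",len(r),rect(r))
r2=q[k&(q[:,2]>.005)&(q[:,2]<.03)];print("rack",rect(r2))
km,lab,cen=cv2.kmeans(r[:,:2].astype(np.float32),2,None,(3,50,1e-6),5,0)
for i in(0,1):
    a=r[lab[:,0]==i][:,:2];c0=np.median(a,0);e=np.linalg.svd(a-a.mean(0))[2][0];print("rail",c0,np.degrees(np.arctan2(e[1],e[0])),rect(a),len(a))
# timer
k=(abs(q[:,0]-.68)<.07)&(abs(q[:,1]+.126)<.07)&(q[:,2]>.013)&(q[:,2]<.03);print("timer",rect(q[k]))
for zz in(.1,.2,.3):
    a=q[(q[:,2]>zz)&(q[:,0]>.2)&(q[:,1]<.55)]
    print(zz,"min y",np.percentile(a[:,1],.3),[(yy,round(np.percentile(a[abs(a[:,1]-yy)<.03][:,0],.5),3)) for yy in(.1,.15,.25,.35,.45)if (abs(a[:,1]-yy)<.03).sum()>5])
E
```

```text
1359 369
L1 (array([509.7, -63.3]), array([151.7,  78.7]), 19.1)
452 [348. 210.] (array([546.1, -94.4]), array([102.2,  87.4]), 79.8)
196 [323. 223.] (array([519.6, -43.5]), array([63.3, 21.9]), 84.4)
322 [340. 249.] (array([451.7, -84. ]), array([101.5,  24.4]), 84.6)
rails 391 (array([ 491.7, -243.7]), array([186.9, 100.4]), -59.5)
rack (array([ 496.7, -269.6]), array([186.2, 180.7]), 1.8)
rail [ 0.4734822  -0.29180404] 115.96621146417228 (array([ 455.4, -260.5]), array([178.9,  20.9]), -59.5) 200
rail [ 0.54617751 -0.25975885] 113.99593350393724 (array([ 546.7, -260.2]), array([104.5,  12.1]), -65.8) 191
timer (array([ 675.1, -127.4]), array([92.4, 56.6]), -81.8)
0.1 min y -0.48108299169319624 [(0.1, np.float64(0.437)), (0.15, np.float64(0.44)), (0.25, np.float64(0.44)), (0.35, np.float64(0.439)), (0.45, np.float64(0.235))]
0.2 min y -0.480908797453998 [(0.1, np.float64(0.52)), (0.15, np.float64(0.52)), (0.25, np.float64(0.52)), (0.35, np.float64(0.52)), (0.45, np.float64(0.234))]
0.3 min y -0.4799043015868177 [(0.1, np.float64(0.581)), (0.15, np.float64(0.584)), (0.25, np.float64(0.582)), (0.35, np.float64(0.582)), (0.45, np.float64(0.234))]
```

The crop settles which is which. Slats at crop (419,285) and (400,478) are about 160 px long, so they are the short ones. The slat at (385,376) is about 202 px, so it is long_2. The diagonal one at (393,358) is long_1, lying on top. The red bar at (680,66) is the look-alike and stays. Now I come in round the tester's front.

Request:
jog_arm(motion="50 -0.032 -0.1235 0 0 0 -0.09; 50 -0.052 -0.2455 0 0 0 -0.17; 50 -0.082 -0.364 0 0 0 -0.26; 50 -0.13 -0.474 0 0 0 -0.34; 50 -0.234 -0.537 0 0 0 -0.43")

```text
time: 1.52
tool_pos: [0.2465, 0.2822, 0.2313]
tool_rot: [0.001, -0.116, 0.993, 0.001]
contact_force: [0.7, 0.2, -0.2]
gripper_width: 0.5
grasp_force: 0.0
```

Run:
```python
from h import *
t=dict(np.load("t0.npz"))
def cp(x,y,z): return onplane(t,np.array(x/4+240-.4),np.array(y/4+130-.4),z)
def sl(n,a,b,z):
    p,q=cp(*a,z),cp(*b,z);d=p-q;print(n,(p+q)[:2]/2,np.linalg.norm(d),np.degrees(np.arctan2(d[1],d[0]))%180)
sl("L1",(369,258),(417,458),.027);sl("L2",(284,370),(486,381),.015);sl("Stop",(341,268),(497,301),.015);sl("Sbot",(320,473),(480,482),.015)
print("key",cp(492,122,.024),"elec",cp(304,580,.02),"beaker",cp(541,560,.058),"bottle",cp(165,610,.105))
for d in [(.29,.23,.24),(.325,.175,.24),(.35,.12,.24),(.36,.06,.24),(.37,0,.24)]: plan(*d,103.5)
```

```text
L1 [ 0.52736464 -0.08098848] 0.13202199699162653 11.595609723364444
L2 [ 0.51643983 -0.0764635 ] 0.13098847937074154 85.43001579608978
Stop [ 0.57518089 -0.10050034] 0.10351079645701604 76.44124627951015
Sbot [ 0.45033105 -0.08403019] 0.10321072773133819 85.41726428834225
key [ 0.67919099 -0.15060911  0.024     ] elec [ 0.38656563 -0.02014176  0.02      ] beaker [ 0.39848951 -0.1652346   0.058     ] bottle [0.37762223 0.06489551 0.105     ]
t 1.52 tcp [0.2465 0.2822 0.2313] yaw 103.3 tilt 0.11 F [ 0.7  0.2 -0.2] w 0.5 g 0.0 q6 -1.15Traceback (most recent call last):
  File "<stdin>", line 8, in <module>
  File "h.py", line 32, in plan
    tgt=R.from_matrix(np.stack([-np.cross([0,0,1],a:=np.array([np.cos(np.radians(cur+d)),np.sin(np.radians(cur+d)),0])) ,a,[0,0,-1]],1))
  File "scipy/spatial/transform/_rotation.pyx", line 1143, in scipy.spatial.transform._rotation.Rotation.from_matrix
ValueError: Non-positive determinant (left-handed or null coordinate frame) in rotation matrix 0: [[ 0.97236992 -0.23344536  0.        ]
 [ 0.23344536  0.97236992  0.        ]
 [-0.          0.         -1.        ]].
```

```bash
python3 - <<'E'
s=open('h.py').read().split('\n')
s=[("        b=np.radians(cur+d);a=np.array([np.cos(b),np.sin(b),0])" if ":=" in l else l) for l in s]
s='\n'.join(s).replace('def plan(x,y,z,yaw=None,cmd=None):','def plan(pts,yaw=None):').replace(''' print("shift",np.round(r.inv().apply(np.array([x,y,z])-p)/.5,4),"turn",np.round(rv,4))''',''' for a in pts: print("shift",np.round(r.inv().apply(np.array(a)-p)/.5,4))
    print("turn",np.round(rv,4))''')
open('h.py','w').write(s)
E
python3 -c "
from h import *
plan([(.28,.232,.24),(.32,.185,.24),(.345,.13,.24),(.37,.075,.24),(.385,.015,.24)],101.6)"
```

```text
t 1.52 tcp [0.2465 0.2822 0.2313] yaw 103.3 tilt 0.11 F [ 0.7  0.2 -0.2] w 0.5 g 0.0 q6 -1.15
shift [-0.0421 -0.1132 -0.0174]
shift [-0.0983 -0.223  -0.0173]
shift [-0.1217 -0.3416 -0.0174]
shift [-0.145  -0.4601 -0.0175]
shift [-0.1466 -0.5838 -0.0176]
turn [0.0006 0.0012 0.0197]
```

Request:
jog_arm(motion="50 -0.042 -0.113 -0.017 0 0 0; 50 -0.098 -0.223 -0.017 0 0 0.02; 50 -0.122 -0.342 -0.017 0 0 0.02; 50 -0.145 -0.46 -0.017 0 0 0.02; 50 -0.147 -0.584 -0.017 0 0 0.02")

```text
time: 2.15
tool_pos: [0.3848, 0.0134, 0.2402]
tool_rot: [0.001, -0.097, 0.995, -0.0]
contact_force: [0.9, 0.7, 0.8]
gripper_width: 0.502
grasp_force: 0.0
```

```bash
python3 -c "
from h import *
plan([(.415,-.035,.24),(.455,-.07,.225),(.48,-.08,.22)],101.6)"
```

```text
t 2.15 tcp [0.3848 0.0134 0.2402] yaw 101.2 tilt 0.08 F [0.9 0.7 0.8] w 0.502 g 0.0 q6 -1.92
shift [-0.0405 -0.1067  0.0005]
shift [-0.1054 -0.1909  0.0306]
shift [-0.1506 -0.2202  0.0407]
turn [-0.0002  0.001  -0.005 ]
```

Request:
jog_arm(motion="50 -0.04 -0.107 0 0 0 0; 50 -0.105 -0.19 0.02 0 0 0; 50 -0.15 -0.22 0.02 0 0 0; 50 -0.15 -0.22 0.02 0 0 0; 50 -0.15 -0.22 0.02 0 0 0")

```text
time: 2.78
tool_pos: [0.4786, -0.0776, 0.2298]
tool_rot: [-0.0, -0.097, 0.995, 0.0]
contact_force: [0.2, 0.7, -0.1]
gripper_width: 0.502
grasp_force: 0.0
```

Run:
```python
from h import *
f=grab_frame("wrist");save(f,"w1");np.savez("w1.npz",**f)
P=cloud(f);w=wood(f)
v,u=np.nonzero(w);z=P[v,u,2];print(len(u),np.percentile(z,[5,50,95]),np.percentile(u,[2,98]),np.percentile(v,[2,98]))
print(np.round(f["world_from_camera"],3))
hi=(z>.0215)&(z<.035);m=np.zeros((420,560),np.uint8);m[v[hi],u[hi]]=1
m=cv2.morphologyEx(m,cv2.MORPH_OPEN,np.ones((5,5)));b,a=np.nonzero(m);print("L1",rect(onplane(f,a,b,.027)))
lo=np.zeros((420,560),np.uint8);k=(z<.02)&(z>.008);lo[v[k],u[k]]=1;lo=cv2.morphologyEx(lo,cv2.MORPH_OPEN,np.ones((5,5)))
n,l,st,c=cv2.connectedComponentsWithStats(lo)
for i in range(1,n):
    if st[i,4]>300:
        b,a=np.nonzero(l==i);print(st[i,4],c[i].round(),rect(onplane(f,a,b,.015)))
plan([(.527,-.081,.1),(.527,-.081,.017)],101.6)
```

```text
5743 [0.00308683 0.01517855 0.02752664] [220. 346.] [116. 267.]
[[-0.194 -0.943 -0.27   0.409]
 [ 0.981 -0.187 -0.054 -0.091]
 [ 0.    -0.276  0.961  0.372]
 [ 0.     0.     0.     1.   ]]
L1 (array([479. , -68.3]), array([219.3,  69.6]), -12.9)
1272 [279. 160.] (array([448.1, -83.4]), array([99.6, 18.4]), 84.6)
568 [245. 205.] (array([ 510.8, -114.7]), array([49.1, 19.5]), 84.2)
694 [301. 221.] (array([517.8, -42.8]), array([62.8, 19.6]), 84.5)
747 [240. 247.] (array([ 569.5, -111.2]), array([75.2, 20.4]), 75.3)
t 2.83 tcp [ 0.4785 -0.0774  0.23  ] yaw 101.2 tilt 0.01 F [-0.4  0.5  0.2] w 0.498 g 0.0 q6 -2.08
shift [-0.0937 -0.0258  0.26  ]
shift [-0.0937 -0.0258  0.426 ]
turn [-0.      0.0001 -0.0046]
```

View pics/w1.png

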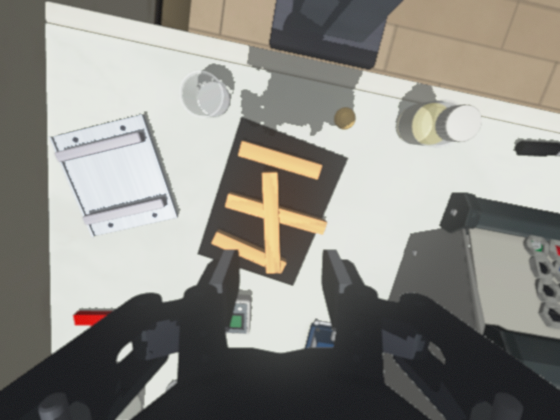

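The wrist view shows long_1 from (271,173) to (275,271) over long_2 (225,202)-(327,228) and the far short slat (213,240)-(285,268). The near short slat is at (280,160) and the rack at (118,175). This agrees with the top view.

Run:
```python
from h import *
f=dict(np.load("w1.npz"));P=cloud(f);w=wood(f)
z=P[...,2];m=(w&(z>.0215)&(z<.035)).astype(np.uint8);m[:,:210]=0;m[:,330:]=0
n,l,st,c=cv2.connectedComponentsWithStats(m);i=1+np.argmax(st[1:,4]);b,a=np.nonzero(l==i)
print("L1",st[i],rect(onplane(f,a,b,.027)))
k=(P[...,2]>.02)&(P[...,2]<.028)&(abs(P[...,0]-.51)<.09)&(abs(P[...,1]+.276)<.09)
k=cv2.morphologyEx(k.astype(np.uint8),cv2.MORPH_OPEN,np.ones((3,3)))
n,l,st,c=cv2.connectedComponentsWithStats(k)
for i in range(1,n):
    if st[i,4]>100: b,a=np.nonzero(l==i);print("rail",st[i,4],c[i],rect(onplane(f,a,b,.024)))
```

```text
L1 [ 262  172   18  101 1478] (array([526. , -79.1]), array([129.5,  18. ]), 12.6)
rail 963 [ 98.46105919 146.58047767] (array([ 473.2, -292.1]), array([104.8,  12. ]), -66.0)
rail 796 [123.1419598  211.28517588] (array([ 545.6, -259.8]), array([104.4,  12.2]), -65.9)
```

Request:
jog_arm(motion="45 -0.096 -0.023 0.03 0 0 -0.016; 45 -0.096 -0.023 0.15 0 0 -0.016; 45 -0.096 -0.023 0.27 0 0 -0.016; 45 -0.096 -0.023 0.36 0 0 -0.016; 45 -0.096 -0.023 0.36 0 0 -0.016")

```text
time: 3.45
tool_pos: [0.5245, -0.0783, 0.0462]
tool_rot: [-0.004, -0.11, 0.994, 0.002]
contact_force: [0.4, -1.0, -0.2]
gripper_width: 0.453
grasp_force: 0.0
```

Run:
```python
from h import *
f=grab_frame("wrist");save(f,"w2")
plan([(.528,-.079,.018),(.528,-.079,.09)],102.6)
```

```text
t 3.5 tcp [ 0.5271 -0.0791  0.0494] yaw 102.6 tilt 0.15 F [ 0.3 -0.8 -0. ] w 0.451 g 0.0 q6 -2.08
shift [-0.0019 -0.0002  0.0628]
shift [-0.0016 -0.     -0.0812]
turn [ 0.0008 -0.0015 -0.0001]
```

View pics/w2.png

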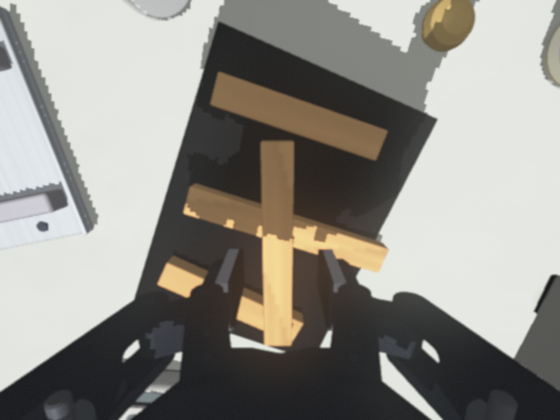

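The slat at column 279 sits midway between the fingers at (230,270) and (333,270). Descend and grip.

Request:
jog_arm(motion="45 0 0 0.062 0 0 0; 45 0 0 0.062 0 0 0; 10 0 0 0.062 0 0 0; 10 0 0 0.062 0 0 0; 10 0 0 0.062 0 0 0")

```text
time: 4.12
tool_pos: [0.5304, -0.0805, 0.0219]
tool_rot: [0.002, -0.109, 0.994, -0.001]
contact_force: [-1.3, 0.9, 7.6]
gripper_width: 0.183
grasp_force: 58.9
```

Request:
jog_arm(motion="10 0 0 0 0 0 0; 10 0 0 -0.06 0 0 0; 10 0 0 -0.16 0 0 0; 10 0 0 -0.16 0 0 0; 10 0 0 -0.16 0 0 0")

```text
time: 4.75
tool_pos: [0.5285, -0.08, 0.0993]
tool_rot: [0.0, -0.109, 0.994, -0.0]
contact_force: [0.1, -0.1, -0.6]
gripper_width: 0.184
grasp_force: 58.7
```

Run:
```python
from h import *
c=np.array([.5094,-.276]);y=np.array([np.cos(np.radians(114)),np.sin(np.radians(114))]);x=np.array([y[1],-y[0]])
print("A",c+.034*y,"B",c-.034*y,"SA",c+.04*x,"SB",c-.04*x)
plan([(*(c+.034*y),.1),(*(c-.034*y),.1)],114)
```

```text
A [ 0.49557095 -0.24493945] B [ 0.52322905 -0.30706055] SA [ 0.54594182 -0.25973053] SB [ 0.47285818 -0.29226947]
t 4.75 tcp [ 0.5285 -0.08    0.0993] yaw 102.5 tilt 0.05 F [ 0.1 -0.1 -0.6] w 0.184 g 58.7 q6 -2.08
shift [ 0.1359 -0.3076 -0.0013]
shift [ 0.1089 -0.4409 -0.0013]
turn [-0.0004  0.0005 -0.1334]
```

Request:
jog_arm(motion="10 0.03 -0.11 0 0 0 -0.04; 10 0.06 -0.22 0 0 0 -0.08; 10 0.09 -0.33 0 0 0 -0.13; 10 0.109 -0.44 0 0 0 -0.133; 10 0.109 -0.441 0 0 0 -0.133")

```text
time: 5.38
tool_pos: [0.5219, -0.3099, 0.0971]
tool_rot: [-0.001, -0.205, 0.979, 0.001]
contact_force: [0.5, 0.8, 0.0]
gripper_width: 0.186
grasp_force: 58.9
```

```bash
cat >> h.py <<'E'
def held(zlo=.07):
    f=grab_frame("wrist");P=cloud(f);w=wood(f)
    m=(w&(P[...,2]>zlo)&(P[...,2]<.14)).astype(np.uint8)
    n,l,st,c=cv2.connectedComponentsWithStats(m);i=1+np.argmax(st[1:,4]);b,a=np.nonzero(l==i)
    z=np.median(P[b,a,2]);s=state();q=s["tool_rot"]
    print("held top z",z,"rel tcp",z-s["tool_pos"][2],st[i],rect(onplane(f,a,b,z)))
    e=onplane(f,a,b,z)[:,:2]-np.array(s["tool_pos"])[:2]
    return f
E
python3 - <<'E'
from h import *
f=held();save(f,"w3")
plan([(.5232,-.3071,.1)],114)
E
```

```text
held top z 0.10210404654845531 rel tcp 0.005240228967654803 [ 262  133   38  220 7351] (array([ 514.5, -313.1]), array([118.3,  18.2]), 23.7)
t 5.42 tcp [ 0.5219 -0.3079  0.0969] yaw 113.8 tilt 0.2 F [ 0.   1.4 -0. ] w 0.182 g 58.9 q6 -2.64
shift [-0.0031  0.0004 -0.0063]
turn [ 0.0021 -0.001  -0.0023]
```

View pics/w3.png

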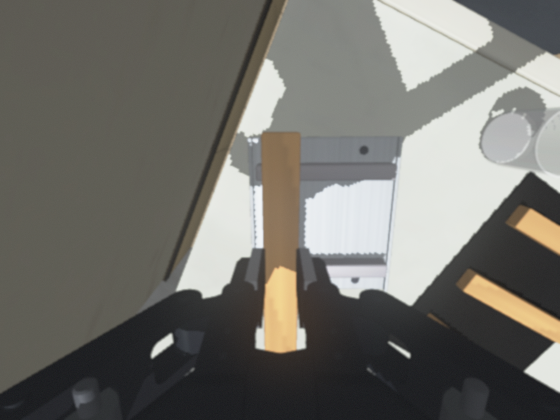

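The wrist view shows the slat held straight at column 281 over the rack, its near end at (281,133). Now I lower it onto the rails.

Request:
jog_arm(motion="10 -0.01 0 0.03 0 0 -0.002; 10 -0.01 0.001 0.09 0.002 -0.001 -0.002; 10 -0.01 0.001 0.122 0.002 -0.001 -0.002; 10 -0.01 0.001 0.131 0.002 -0.001 -0.002; 10 -0.01 0.001 0.131 0.002 -0.001 -0.002")

```text
time: 6.05
tool_pos: [0.5277, -0.3042, 0.0334]
tool_rot: [0.001, -0.209, 0.978, -0.001]
contact_force: [-0.8, -0.2, -0.1]
gripper_width: 0.182
grasp_force: 58.9
```

```bash
python3 -c "
from h import *
plan([(.526,-.3055,.0315)],114)"
```

```text
t 6.05 tcp [ 0.5277 -0.3042  0.0334] yaw 114.2 tilt 0.19 F [-0.8 -0.2 -0.1] w 0.182 g 58.9 q6 -2.64
shift [ 0.0041 -0.0009  0.0037]
turn [-0.002  0.001  0.002]
```

Request:
jog_arm(motion="10 0 0 0.003 0 0 0; 10 0 0 0.003 0 0 0; 20 0 0 0.003 0 0 0; 38 0 0 0.003 0 0 0; 38 0 0 0.003 0 0 0")

```text
time: 6.68
tool_pos: [0.5275, -0.3047, 0.032]
tool_rot: [0.001, -0.209, 0.978, -0.001]
contact_force: [-0.0, -0.3, 0.8]
gripper_width: 0.376
grasp_force: 0.0
```

Request:
jog_arm(motion="38 0 0 -0.03 0 0 0; 38 0 0 -0.13 0 0 0; 38 0 0 -0.24 0 0 0; 38 0 0 -0.3 0 0 0; 38 0 0 -0.3 0 0 0")

```text
time: 7.3
tool_pos: [0.529, -0.3057, 0.1872]
tool_rot: [0.004, -0.209, 0.978, -0.005]
contact_force: [-0.2, 0.2, -0.9]
gripper_width: 0.377
grasp_force: 0.0
```

```bash
cat >> h.py <<'E'
def slats(cam,zt,x0,x1,y0,y1,tol=.005):
    f=grab_frame(cam);P=cloud(f);m=(wood(f)&(abs(P[...,2]-zt)<tol)).astype(np.uint8)
    m=cv2.morphologyEx(m,cv2.MORPH_OPEN,np.ones((3,3)))
    n,l,st,c=cv2.connectedComponentsWithStats(m)
    for i in range(1,n):
        if st[i,4]<80: continue
        b,a=np.nonzero(l==i);e=onplane(f,a,b,zt);o=e.mean(0)
        if x0<o[0]<x1 and y0<o[1]<y1: print(cam,zt,st[i,4],"px",c[i].round(),rect(e),"z",np.round(np.median(P[b,a,2]),4))
    return f
E
python3 - <<'E'
from h import *
f=slats("top",.036,.4,.65,-.4,-.2);f=slats("wrist",.036,.4,.65,-.4,-.2)
slats("wrist",.015,.4,.65,-.2,0);slats("top",.015,.4,.65,-.2,0)
plan([(.5145,-.0775,.18)],174.5)
E
```

```text
top 0.036 273 px [425. 215.] (array([ 531.3, -301.9]), array([111.4,  17.1]), 23.8) z 0.0364
wrist 0.036 2006 px [282. 190.] (array([ 524.2, -305.6]), array([126.3,  17. ]), 23.2) z 0.036
wrist 0.015 1525 px [494. 209.] (array([448.5, -85.3]), array([102.4,  18.3]), 84.6) z 0.015
wrist 0.015 1624 px [464. 263.] (array([515.3, -77.3]), array([131.2,  18.1]), 84.5) z 0.0149
wrist 0.015 822 px [416. 291.] (array([ 573.3, -101.8]), array([100.9,  18.4]), 75.3) z 0.0148
top 0.015 252 px [343. 201.] (array([573.9, -99. ]), array([98.8, 18.5]), 75.1) z 0.0151
top 0.015 332 px [335. 224.] (array([515.7, -75.4]), array([127.3,  18.1]), 84.3) z 0.015
top 0.015 260 px [339. 250.] (array([448.6, -82.5]), array([99. , 17.8]), 84.6) z 0.0153
t 7.5 tcp [ 0.5262 -0.3036  0.1799] yaw 114.1 tilt 0.01 F [-0.7  0.   0.4] w 0.381 g 0.0 q6 -2.64
shift [-1.636e-01  4.222e-01 -3.000e-04]
turn [-1.000e-04 -1.000e-04 -7.023e-01]
```

long_1 lies at (524.2,-305.6) mm, 23.2°, on the rails. Next is long_2.

Request:
jog_arm(motion="38 -0.04 0.105 0 0 0 0.12; 38 -0.08 0.21 0 0 0 0.24; 38 -0.12 0.315 0 0 0 0.36; 38 -0.163 0.422 0 0 0 0.48; 38 -0.163 0.424 0 0 0 0.6")

```text
time: 8.12
tool_pos: [0.5133, -0.0739, 0.1792]
tool_rot: [-0.0, 0.238, 0.971, -0.0]
contact_force: [-0.2, -1.1, -0.4]
gripper_width: 0.382
grasp_force: 0.0
```

Request:
jog_arm(motion="38 0 0 0.04 0 0 0.12; 38 0 0 0.08 0 0 0.24; 38 0 0 0.12 0 0 0.36; 38 0 0 0.18 0 0 0.48; 38 0 0 0.18 0 0 0.6")

```text
time: 8.75
tool_pos: [0.5113, -0.0766, 0.0861]
tool_rot: [-0.003, 0.638, 0.77, -0.002]
contact_force: [-1.2, 0.7, 0.7]
gripper_width: 0.38
grasp_force: 0.0
```

Run:
```python
from h import *
plan([(.5155,-.0765,.05),(.5155,-.0765,.010),(.5155,-.0765,.1)],-5.5)
```

```text
t 8.75 tcp [ 0.5113 -0.0766  0.0861] yaw 10.7 tilt 0.38 F [-1.2  0.7  0.7] w 0.38 g 0.0 q6 -0.48
shift [-0.0014  0.0087  0.0722]
shift [-0.0016  0.0092  0.1522]
shift [-0.0013  0.008  -0.0278]
turn [-0.0044 -0.0006  0.1881]
```

Request:
jog_arm(motion="38 0 0.005 0 0 0 0.1; 38 0 0.005 0.04 0 0 0.19; 38 0 0.005 0.08 0 0 0.19; 38 0 0.005 0.08 0 0 0.19; 38 0 0.005 0.08 0 0 0.19")

```text
time: 9.38
tool_pos: [0.5173, -0.0772, 0.0511]
tool_rot: [0.001, 0.739, 0.674, 0.0]
contact_force: [0.4, 0.4, 0.9]
gripper_width: 0.381
grasp_force: 0.0
```

Run:
```python
from h import *
slats("wrist",.015,.4,.65,-.2,0)
plan([(.5155,-.0765,.010),(.5155,-.0765,.1)],-5.5)
```

```text
wrist 0.015 5288 px [279. 224.] (array([516.5, -74.7]), array([128.9,  17.9]), 84.4) z 0.015
wrist 0.015 3100 px [177. 237.] (array([450.3, -73.7]), array([81.6, 18. ]), 85.2) z 0.0151
wrist 0.015 2988 px [376. 239.] (array([577.2, -87.3]), array([75.4, 19. ]), 75.3) z 0.0149
t 9.43 tcp [ 0.5178 -0.0774  0.0517] yaw -5.3 tilt 0.22 F [-0.5 -0.5 -0.3] w 0.38 g 0.0 q6 -0.2
shift [ 0.0015 -0.005   0.0834]
shift [ 0.0011 -0.0044 -0.0966]
turn [0.0021 0.0013 0.0021]
```

Request:
jog_arm(motion="38 0 -0.003 0.06 0 0 0; 38 0 -0.003 0.083 0 0 0; 38 0 -0.003 0.083 0 0 0; 10 0 -0.003 0.083 0 0 0; 10 0 -0.003 0.083 0 0 0")

```text
time: 10.05
tool_pos: [0.5171, -0.0775, 0.011]
tool_rot: [0.003, 0.739, 0.674, 0.001]
contact_force: [-0.4, 0.3, 2.3]
gripper_width: 0.179
grasp_force: 58.9
```

Request:
jog_arm(motion="10 0 0 0 0 0 0; 10 0 0 -0.06 0 0 0; 10 0 0 -0.18 0 0 0; 10 0 0 -0.18 0 0 0; 10 0 0 -0.18 0 0 0")

```text
time: 10.68
tool_pos: [0.5158, -0.077, 0.0998]
tool_rot: [0.002, 0.739, 0.674, 0.0]
contact_force: [-0.8, -0.3, -1.4]
gripper_width: 0.179
grasp_force: 58.7
```

Run:
```python
from h import *
f=held()
plan([(.4956,-.2449,.1)],-66)
```

```text
held top z 0.1037283145899204 rel tcp 0.005044935334410874 [ 262  133   39  220 7465] (array([516.1, -69.9]), array([119.6,  18.3]), 84.4)
t 10.72 tcp [ 0.515  -0.0768  0.0987] yaw -5.3 tilt 0.1 F [ 0.   0.7 -0.3] w 0.176 g 58.7 q6 -0.2
shift [-0.3384 -0.0075 -0.0021]
turn [1.10e-03 6.00e-04 7.06e-01]
```

Request:
jog_arm(motion="10 -0.08 0 0 0 0 0.12; 10 -0.16 0 0 0 0 0.24; 10 -0.25 -0.005 0 0 0 0.36; 10 -0.34 -0.01 0 0 0 0.48; 10 -0.34 -0.01 0 0 0 0.6")

```text
time: 11.35
tool_pos: [0.4935, -0.2479, 0.098]
tool_rot: [0.0, 0.96, 0.28, -0.0]
contact_force: [-0.5, 1.0, -0.3]
gripper_width: 0.182
grasp_force: 58.7
```

Request:
jog_arm(motion="10 0 0 0 0 0 0.106; 10 0 0 0.03 0 0 0.106; 10 0 0 0.07 0 0 0.106; 10 0 0 0.07 0 0 0.106; 10 0 0 0.07 0 0 0.106")

```text
time: 11.98
tool_pos: [0.4951, -0.2456, 0.0645]
tool_rot: [0.001, 0.978, 0.208, 0.001]
contact_force: [1.1, -0.4, -0.2]
gripper_width: 0.18
grasp_force: 58.8
```

Run:
```python
from h import *
f=held(.05)
plan([(.494,-.2456,.0315)],-66)
```

```text
held top z 0.06850961464009228 rel tcp 0.0032338463550636576 [ 262  133   38  219 7286] (array([ 501.4, -242.5]), array([118.8,  17.6]), 23.7)
t 12.03 tcp [ 0.4955 -0.246   0.0653] yaw -66.0 tilt 0.21 F [ 0.3 -0.2 -0.1] w 0.181 g 58.8 q6 0.56
shift [-0.0026 -0.0021  0.0675]
turn [ 0.0022 -0.0011  0.0005]
```

Request:
jog_arm(motion="10 0 0 0.04 0 0 0; 10 0 0 0.06 0 0 0; 10 0 0 0.068 0 0 0; 10 0 0 0.068 0 0 0; 10 0 0 0.068 0 0 0")

```text
time: 12.65
tool_pos: [0.4948, -0.2458, 0.032]
tool_rot: [0.0, 0.978, 0.208, -0.0]
contact_force: [-5.4, 3.1, 10.4]
gripper_width: 0.178
grasp_force: 60.1
```

Request:
jog_arm(motion="10 0 0 0 0 0 0; 20 0 0 0 0 0 0; 36 0 0 0 0 0 0; 36 0 0 0 0 0 0; 36 0 0 0 0 0 0")

```text
time: 13.28
tool_pos: [0.4952, -0.2459, 0.0307]
tool_rot: [0.001, 0.978, 0.208, 0.001]
contact_force: [-0.3, 0.4, 0.6]
gripper_width: 0.358
grasp_force: 0.0
```

Request:
jog_arm(motion="36 0 0 -0.03 0 0 0; 36 0 0 -0.13 0 0 0; 36 0 0 -0.24 0 0 0; 36 0 0 -0.28 0 0 0; 36 0 0 -0.28 0 0 0")

```text
time: 13.9
tool_pos: [0.496, -0.2464, 0.1736]
tool_rot: [0.003, 0.978, 0.208, 0.003]
contact_force: [-0.4, 0.1, -0.4]
gripper_width: 0.369
grasp_force: 0.0
```

Run:
```python
from h import *
f=slats("wrist",.036,.4,.65,-.4,-.2)
f=slats("top",.036,.4,.65,-.4,-.2)
plan([(.573,-.1,.13),(.4485,-.084,.13)],-14.7)
```

```text
wrist 0.036 2179 px [278. 194.] (array([ 496.9, -244.8]), array([127.4,  17.1]), 24.0) z 0.036
wrist 0.036 2310 px [347. 193.] (array([ 524.7, -305. ]), array([127.5,  18.3]), 24.5) z 0.036
top 0.036 103 px [419. 204.] (array([ 561.3, -288. ]), array([45.1, 16. ]), 23.8) z 0.0362
top 0.036 172 px [398. 219.] (array([ 523.3, -231.9]), array([66.6, 17.1]), 24.1) z 0.0359
t 14.0 tcp [ 0.4942 -0.2452  0.1695] yaw -66.0 tilt 0.05 F [0.7 0.2 0. ] w 0.362 g 0.0 q6 0.56
shift [ 0.2621 -0.2012  0.0789]
shift [ 0.0476 -0.3317  0.0787]
turn [ 6.000e-04  2.000e-04 -5.969e-01]
```

Request:
jog_arm(motion="36 0.06 -0.05 0 0 0 -0.12; 36 0.13 -0.1 0 0 0 -0.24; 36 0.2 -0.15 0 0 0 -0.36; 36 0.262 -0.202 0.08 0 0 -0.48; 36 0.262 -0.202 0.08 0 0 -0.597")

```text
time: 14.62
tool_pos: [0.5702, -0.0966, 0.1237]
tool_rot: [-0.004, 0.789, 0.615, -0.003]
contact_force: [0.7, -0.0, 0.8]
gripper_width: 0.359
grasp_force: 0.0
```

Request:
jog_arm(motion="36 0 0 0.06 0 0 0; 36 0 0 0.14 0 0 0; 36 0 0 0.14 0 0 0; 36 0 0 0.14 0 0 0; 36 0 0 0.14 0 0 0")

```text
time: 15.25
tool_pos: [0.575, -0.1008, 0.0628]
tool_rot: [0.003, 0.792, 0.611, 0.001]
contact_force: [0.2, -0.5, 1.4]
gripper_width: 0.361
grasp_force: 0.0
```

Run:
```python
from h import *
slats("wrist",.015,.4,.65,-.2,0)
plan([(.5735,-.1005,.010)],-14.8)
```

```text
wrist 0.015 3606 px [280. 224.] (array([575. , -99.8]), array([99.4, 17.7]), 75.5) z 0.015
wrist 0.015 3328 px [ 97. 246.] (array([449.5, -83.3]), array([99.2, 17.9]), 84.8) z 0.0151
t 15.3 tcp [ 0.575  -0.1008  0.0629] yaw -14.7 tilt 0.36 F [-1.2  0.5 -0. ] w 0.361 g 0.0 q6 -0.04
shift [-0.     -0.0038  0.1058]
turn [0.004  0.001  0.0012]
```

Request:
jog_arm(motion="36 0 0 0.08 0 0 0; 36 0 0 0.102 0 0 0; 36 0 0 0.102 0 0 0; 10 0 0 0.102 0 0 0; 10 0 0 0.102 0 0 0")

```text
time: 15.92
tool_pos: [0.5752, -0.1008, 0.0117]
tool_rot: [0.003, 0.792, 0.611, 0.001]
contact_force: [0.5, -0.8, 2.2]
gripper_width: 0.177
grasp_force: 58.9
```

Request:
jog_arm(motion="10 0 0 0 0 0 0; 10 0 0 -0.06 0 0 0; 10 0 0 -0.18 0 0 0; 10 0 0 -0.18 0 0 0; 10 0 0 -0.18 0 0 0")

```text
time: 16.55
tool_pos: [0.5737, -0.1003, 0.1001]
tool_rot: [0.002, 0.792, 0.611, 0.0]
contact_force: [-0.2, -0.5, -1.5]
gripper_width: 0.176
grasp_force: 58.7
```

Run:
```python
from h import *
f=held()
plan([(.5459,-.2597,.1),(.4729,-.2923,.1)],24)
```

```text
held top z 0.10338121631945543 rel tcp 0.0045755402035998205 [ 262  167   38  179 5915] (array([573.8, -98.9]), array([99.9, 17.9]), 75.4)
t 16.6 tcp [ 0.5729 -0.1     0.0988] yaw -14.7 tilt 0.1 F [ 1.2  0.2 -0.2] w 0.177 g 58.7 q6 -0.04
shift [-0.3226  0.0288 -0.0019]
shift [-0.4227 -0.0959 -0.0019]
turn [ 3.000e-04  1.100e-03 -4.502e-01]
```

Request:
jog_arm(motion="10 -0.08 0 0 0 0 -0.11; 10 -0.16 0.01 0 0 0 -0.22; 10 -0.24 0.02 0 0 0 -0.33; 10 -0.322 0.029 0 0 0 -0.45; 10 -0.323 0.029 0 0 0 -0.45")

```text
time: 17.23
tool_pos: [0.5452, -0.2619, 0.0981]
tool_rot: [-0.0, 0.546, 0.838, -0.0]
contact_force: [0.4, 0.4, -0.4]
gripper_width: 0.179
grasp_force: 58.7
```

Request:
jog_arm(motion="10 0 0 0.02 0 0 0; 10 0 0 0.04 0 0 0; 10 0 0 0.04 0 0 0; 10 0 0 0.04 0 0 0; 10 0 0 0.04 0 0 0")

```text
time: 17.85
tool_pos: [0.5473, -0.2601, 0.0808]
tool_rot: [0.002, 0.545, 0.839, -0.0]
contact_force: [-0.3, 0.2, -0.4]
gripper_width: 0.178
grasp_force: 58.7
```

Run:
```python
from h import *
f=held(.06)
plan([(.5459,-.2597,.044)],24)
```

```text
held top z 0.08406612508693964 rel tcp 0.0031957204196070843 [ 262  167   38  179 5851] (array([ 546.4, -258.8]), array([100. ,  17.9]), -65.9)
t 17.9 tcp [ 0.5473 -0.2602  0.0809] yaw 24.0 tilt 0.25 F [-0.1  0.5  0. ] w 0.179 g 58.7 q6 -0.99
shift [ 0.0024 -0.0023  0.0737]
turn [ 0.0014  0.0025 -0.    ]
```

Request:
jog_arm(motion="10 0 0 0.04 0 0 0; 10 0 0 0.065 0 0 0; 10 0 0 0.073 0 0 0; 10 0 0 0.073 0 0 0; 10 0 0 0.073 0 0 0")

```text
time: 18.52
tool_pos: [0.5466, -0.26, 0.0446]
tool_rot: [0.0, 0.545, 0.839, -0.0]
contact_force: [-4.2, 3.0, 10.7]
gripper_width: 0.18
grasp_force: 60.2
```

Request:
jog_arm(motion="10 0 0 0 0 0 0; 20 0 0 0 0 0 0; 36 0 0 0 0 0 0; 36 0 0 0 0 0 0; 36 0 0 0 0 0 0")

```text
time: 19.15
tool_pos: [0.5466, -0.2601, 0.043]
tool_rot: [0.001, 0.545, 0.839, -0.0]
contact_force: [-0.1, -0.5, -0.3]
gripper_width: 0.355
grasp_force: 0.0
```

Request:
jog_arm(motion="36 0 0 -0.03 0 0 0; 36 0 0 -0.13 0 0 0; 36 0 0 -0.24 0 0 0; 36 0 0 -0.26 0 0 0; 36 0 0 -0.26 0 0 0")

```text
time: 19.77
tool_pos: [0.5473, -0.2604, 0.1756]
tool_rot: [0.003, 0.545, 0.839, -0.0]
contact_force: [0.2, -0.1, 0.2]
gripper_width: 0.359
grasp_force: 0.0
```

Run:
```python
from h import *
f=slats("wrist",.048,.4,.65,-.4,-.2,.004)
f=slats("wrist",.036,.4,.65,-.4,-.2,.004)
plan([(.449,-.0835,.13)],-5.4)
```

```text
wrist 0.048 1858 px [279. 197.] (array([ 546.1, -259. ]), array([98.6, 17.5]), -65.7) z 0.0479
wrist 0.036 1805 px [220. 164.] (array([ 480.7, -251.7]), array([93.6, 17.5]), 23.4) z 0.036
wrist 0.036 292 px [299. 164.] (array([ 548.1, -221.4]), array([15.9, 15.1]), -66.0) z 0.036
wrist 0.036 1557 px [225. 231.] (array([ 508.6, -312.2]), array([92.5, 18.1]), 24.0) z 0.0359
wrist 0.036 280 px [298. 231.] (array([ 575.4, -281.9]), array([17. , 16.2]), -66.0) z 0.0359
t 19.88 tcp [ 0.5458 -0.2595  0.1722] yaw 24.0 tilt 0.05 F [-0.6 -0.1 -0.7] w 0.361 g 0.0 q6 -0.99
shift [ 0.4005 -0.0338  0.0841]
turn [2.000e-04 6.000e-04 3.419e-01]
```

Request:
jog_arm(motion="36 0.1 -0.01 0 0 0 0.1; 36 0.2 -0.02 0 0 0 0.2; 36 0.3 -0.025 0 0 0 0.3; 36 0.4 -0.034 0.05 0 0 0.342; 36 0.4 -0.034 0.084 0 0 0.342")

```text
time: 20.5
tool_pos: [0.4468, -0.0816, 0.1273]
tool_rot: [-0.001, 0.739, 0.674, -0.001]
contact_force: [0.4, 0.4, 0.8]
gripper_width: 0.361
grasp_force: 0.0
```

Request:
jog_arm(motion="36 0 0 0.06 0 0 0; 36 0 0 0.14 0 0 0; 36 0 0 0.14 0 0 0; 36 0 0 0.14 0 0 0; 36 0 0 0.14 0 0 0")

```text
time: 21.12
tool_pos: [0.4515, -0.0852, 0.063]
tool_rot: [0.003, 0.74, 0.673, 0.001]
contact_force: [-0.0, 0.1, -0.4]
gripper_width: 0.358
grasp_force: 0.0
```

Run:
```python
from h import *
slats("wrist",.015,.4,.65,-.2,0)
plan([(.449,-.0835,.010)],-5.3)
```

```text
wrist 0.015 3640 px [277. 223.] (array([449. , -83.3]), array([99.3, 17.9]), 84.6) z 0.015
t 21.18 tcp [ 0.4514 -0.0851  0.0629] yaw -5.4 tilt 0.37 F [ 0.7 -0.5  0.3] w 0.361 g 0.0 q6 -0.25
shift [ 0.003  -0.0057  0.1058]
turn [ 0.0039  0.0018 -0.0013]
```

Request:
jog_arm(motion="36 0.002 -0.004 0.08 0 0 0; 36 0.002 -0.004 0.102 0 0 0; 36 0.002 -0.004 0.102 0 0 0; 10 0.002 -0.004 0.102 0 0 0; 10 0.002 -0.004 0.102 0 0 0")

```text
time: 21.8
tool_pos: [0.4497, -0.0838, 0.0117]
tool_rot: [0.003, 0.74, 0.673, 0.001]
contact_force: [0.1, 0.1, 3.2]
gripper_width: 0.177
grasp_force: 59.0
```

Request:
jog_arm(motion="10 0 0 0 0 0 0; 10 0 0 -0.06 0 0 0; 10 0 0 -0.2 0 0 0; 10 0 0 -0.22 0 0 0; 10 0 0 -0.22 0 0 0")

```text
time: 22.42
tool_pos: [0.449, -0.0835, 0.1216]
tool_rot: [0.003, 0.74, 0.673, 0.001]
contact_force: [-1.1, -0.3, 0.1]
gripper_width: 0.178
grasp_force: 58.7
```

Run:
```python
from h import *
f=held()
plan([(.49,-.17,.12),(.4729,-.2923,.12)],24)
```

```text
held top z 0.12480966374351551 rel tcp 0.005202887980104612 [ 262  168   38  179 5880] (array([448.8, -82.6]), array([100.2,  17.9]), 84.6)
t 22.48 tcp [ 0.4477 -0.083   0.1196] yaw -5.4 tilt 0.17 F [-1.   0.5 -0.6] w 0.176 g 58.7 q6 -0.25
shift [-0.1652  0.1006 -0.0002]
shift [-4.119e-01  8.960e-02  2.000e-04]
turn [ 0.0013  0.0016 -0.3422]
```

Request:
jog_arm(motion="10 -0.08 0.05 0 0 0 -0.1; 10 -0.165 0.1 0 0 0 -0.2; 10 -0.28 0.1 0 0 0 -0.3; 10 -0.39 0.09 0 0 0 -0.342; 10 -0.412 0.09 0 0 0 -0.342")

```text
time: 23.1
tool_pos: [0.4714, -0.2941, 0.1175]
tool_rot: [-0.001, 0.546, 0.838, -0.0]
contact_force: [0.3, -0.3, -0.8]
gripper_width: 0.179
grasp_force: 58.8
```

Request:
jog_arm(motion="10 0 0 0.03 0 0 0; 10 0 0 0.08 0 0 0; 10 0 0 0.08 0 0 0; 10 0 0 0.08 0 0 0; 10 0 0 0.08 0 0 0")

```text
time: 23.72
tool_pos: [0.4743, -0.2924, 0.0816]
tool_rot: [0.003, 0.544, 0.839, -0.0]
contact_force: [0.1, -0.3, 0.3]
gripper_width: 0.18
grasp_force: 58.8
```

Run:
```python
from h import *
f=held(.06)
plan([(.4729,-.2923,.044)],24)
```

```text
held top z 0.08486711780353454 rel tcp 0.003120646549528941 [ 262  168   38  179 5864] (array([ 473.7, -291.6]), array([100.3,  17.9]), -66.0)
t 23.77 tcp [ 0.4742 -0.2926  0.0817] yaw 24.0 tilt 0.3 F [ 1.2 -0.2 -0.3] w 0.177 g 58.8 q6 -1.11
shift [ 0.002  -0.0023  0.0755]
turn [0.0016 0.0031 0.0002]
```

Request:
jog_arm(motion="10 0 -0.001 0.04 0 0 0; 10 0 -0.001 0.065 0 0 0; 10 0 -0.001 0.073 0 0 0; 10 0 -0.001 0.073 0 0 0; 10 0 -0.001 0.073 0 0 0")

```text
time: 24.4
tool_pos: [0.4726, -0.2924, 0.0446]
tool_rot: [0.0, 0.545, 0.839, -0.0]
contact_force: [-4.5, 4.5, 10.3]
gripper_width: 0.175
grasp_force: 60.2
```

Request:
jog_arm(motion="10 0 0 0 0 0 0; 20 0 0 0 0 0 0; 36 0 0 0 0 0 0; 36 0 0 0 0 0 0; 36 0 0 0 0 0 0")

```text
time: 25.02
tool_pos: [0.4729, -0.2926, 0.0436]
tool_rot: [0.001, 0.545, 0.839, -0.0]
contact_force: [0.2, 0.3, 0.3]
gripper_width: 0.361
grasp_force: 0.0
```

Request:
jog_arm(motion="36 0 0 -0.03 0 0 0; 36 0 0 -0.13 0 0 0; 36 0 0 -0.24 0 0 0; 36 0 0 -0.3 0 0 0; 36 0 0 -0.3 0 0 0")

```text
time: 25.65
tool_pos: [0.4746, -0.2939, 0.1992]
tool_rot: [0.006, 0.545, 0.839, -0.001]
contact_force: [0.6, -0.4, -0.3]
gripper_width: 0.359
grasp_force: 0.0
```

Run:
```python
from h import *
f=slats("wrist",.048,.4,.65,-.4,-.2,.004)
f=slats("wrist",.036,.4,.65,-.4,-.2,.004);save(f,"w9")
print([(d["p"],d["at"]) for d in place_of("top","key_top")])
plan([(.55,-.2,.2),(.62,-.15,.15),(.679,-.151,.15)])
```

```text
wrist 0.048 1614 px [278. 190.] (array([ 471.9, -291.8]), array([98.5, 17.6]), -65.6) z 0.048
wrist 0.048 1651 px [358. 190.] (array([ 545.4, -259.1]), array([98.5, 18.6]), -65.9) z 0.0478
wrist 0.036 224 px [264. 160.] (array([ 443.7, -267.5]), array([16.1, 13.1]), -66.0) z 0.036
wrist 0.036 1075 px [320. 160.] (array([ 496.2, -244.7]), array([63.3, 17.1]), 24.0) z 0.036
wrist 0.036 197 px [377. 160.] (array([ 549.3, -221. ]), array([17.9, 11.1]), -61.0) z 0.0359
wrist 0.036 179 px [265. 222.] (array([ 470.8, -328.4]), array([17. , 11.8]), -66.0) z 0.0359
wrist 0.036 886 px [318. 222.] (array([ 523.3, -305.1]), array([62.6, 17. ]), 24.0) z 0.0358
wrist 0.036 185 px [372. 223.] (array([ 576.6, -281.4]), array([17. , 12.7]), -66.0) z 0.0359
[(0.62, [0.6795, -0.1497, 0.0242]), (0.54, [0.6822, -0.1266, -0.0048]), (0.25, [0.507, -0.2771, -0.0044])]
t 25.8 tcp [ 0.4722 -0.292   0.193 ] yaw 24.0 tilt 0.08 F [-0.1  0.4 -0.5] w 0.359 g 0.0 q6 -1.11
shift [ 0.1048  0.217  -0.014 ]
shift [0.1394 0.3855 0.086 ]
shift [0.0896 0.4925 0.0862]
turn [0. 0. 0.]
```

View pics/w9.png

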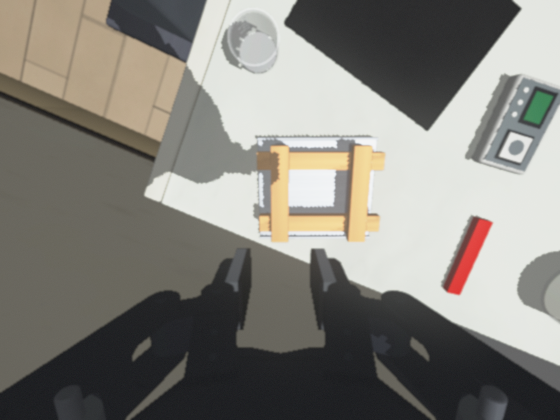

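The stack stands: short slats at columns 279 and 359 across long slats at rows 160 and 223. The key is at (516,148). Moving over the timer with the fingers shut.

Request:
jog_arm(motion="0 0.05 0.1 -0.014 0 0 0; 0 0.1 0.2 -0.014 0 0 0; 0 0.12 0.29 0.03 0 0 0; 0 0.13 0.385 0.086 0 0 0; 0 0.09 0.492 0.086 0 0 0")

```text
time: 26.42
tool_pos: [0.6769, -0.1485, 0.1447]
tool_rot: [-0.004, 0.544, 0.839, -0.002]
contact_force: [-0.6, -0.8, 0.5]
gripper_width: 0.001
grasp_force: 0.0
```

Request:
jog_arm(motion="0 0 0 0.06 0 0 0; 0 0 0 0.12 0 0 0; 0 0 0 0.16 0 0 0; 0 0 0 0.16 0 0 0; 0 0 0 0.16 0 0 0")

```text
time: 27.05
tool_pos: [0.68, -0.152, 0.0724]
tool_rot: [0.002, 0.545, 0.839, -0.0]
contact_force: [-0.1, -0.1, 1.1]
gripper_width: 0.002
grasp_force: 0.0
```

Run:
```python
from h import *
f=grab_frame("wrist");save(f,"w10")
print([(d["p"],d["at"]) for d in place_of("wrist","key_top")])
plan([(.679,-.15,.03),(.679,-.15,.024)])
```

```text
[(0.61, [0.6765, -0.1487, 0.0248])]
t 27.15 tcp [ 0.6806 -0.1521  0.0735] yaw 24.0 tilt 0.37 F [-0.4 -0.3  0.4] w -0.0 g 0.0 q6 -0.74
shift [ 0.0056 -0.0016  0.0869]
shift [ 0.0057 -0.0016  0.0989]
turn [0. 0. 0.]
```

View pics/w10.png

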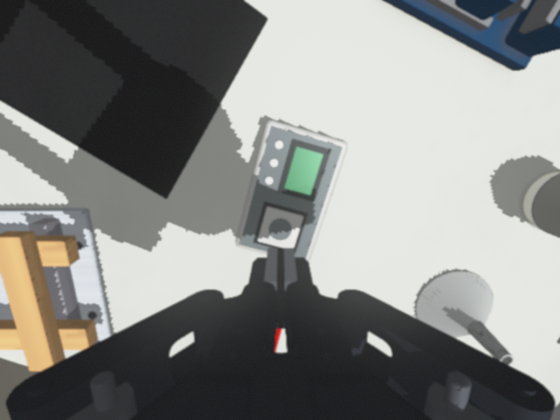

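The wrist view shows the key at (281,229), just ahead of the shut fingertips at (281,265). Lower to just above it.

Request:
jog_arm(motion="0 0.007 -0.003 0.04 0 0 0; 0 0.007 -0.003 0.075 0 0 0; 0 0.007 -0.003 0.084 0 0 0; 0 0.007 -0.003 0.084 0 0 0; 0 0.007 -0.003 0.084 0 0 0")

```text
time: 27.78
tool_pos: [0.6774, -0.1494, 0.03]
tool_rot: [0.002, 0.545, 0.839, -0.0]
contact_force: [-0.2, 0.2, 0.4]
gripper_width: -0.005
grasp_force: 0.0
```

```bash
python3 -c "
from h import *
plan([(.678,-.1495,.026),(.678,-.1495,.022)])"
```

```text
t 27.77 tcp [ 0.6774 -0.1494  0.03  ] yaw 24.0 tilt 0.25 F [-0.2  0.2  0.4] w -0.005 g 0.0 q6 -0.74
shift [-0.0007  0.001   0.0079]
shift [-0.0007  0.001   0.0159]
turn [0. 0. 0.]
```

Request:
jog_arm(motion="0 0 0 0.004 0 0 0; 0 0 0 0.008 0 0 0; 0 0 0 0.01 0 0 0; 0 0 0 0.012 0 0 0; 0 0 0 0.012 0 0 0")

```text
time: 28.4
tool_pos: [0.6769, -0.1492, 0.0236]
tool_rot: [0.002, 0.545, 0.839, -0.0]
contact_force: [-0.7, 0.1, 2.1]
gripper_width: 0.001
grasp_force: 0.6
```

Request:
jog_arm(motion="0 0 0 0.001 0 0 0; 0 0 0 0.002 0 0 0; 0 0 0 0.003 0 0 0; 0 0 0 0.004 0 0 0; 0 0 0 0.004 0 0 0")

```text
time: 29.02
tool_pos: [0.677, -0.1492, 0.0224]
tool_rot: [0.002, 0.545, 0.839, -0.0]
contact_force: [-4.1, 1.0, 7.6]
gripper_width: 0.001
grasp_force: 3.5
```

That is 7.6 N, above the 6 N for full travel, so the key is fully down. Let go and back off.

Request:
jog_arm(motion="0 0 0 -0.02 0 0 0; 0 0 0 -0.08 0 0 0; 0 0 0 -0.2 0 0 0; 0 0 0 -0.25 0 0 0; 0 0 0 -0.25 0 0 0")

```text
time: 29.65
tool_pos: [0.6785, -0.1496, 0.15]
tool_rot: [0.005, 0.545, 0.839, 0.001]
contact_force: [0.7, -0.9, -0.5]
gripper_width: 0.001
grasp_force: 0.0
```

Request:
jog_arm(motion="0 0 0 -0.25 0 0 0; 0 0 0 -0.25 0 0 0; 0 0 0 -0.25 0 0 0; 0 0 0 -0.25 0 0 0; 0 0 0 -0.25 0 0 0")

```text
time: 30.28
tool_pos: [0.675, -0.1483, 0.2673]
tool_rot: [-0.001, 0.545, 0.839, -0.001]
contact_force: [1.2, 0.6, -0.0]
gripper_width: 0.008
grasp_force: 0.0
```

Run:
```python
from h import *
plan([])
f=slats("top",.048,.4,.65,-.4,-.2,.005)
for n in("beaker","electrode","bottle"): print(n,[(round(d["p"],2),np.round(d["at"],3)) for d in place_of("top",n)][:1])
```

```text
t 30.27 tcp [ 0.675  -0.1483  0.2673] yaw 24.0 tilt 0.18 F [ 1.2  0.6 -0. ] w 0.008 g 0.0 q6 -0.74
turn [0. 0. 0.]
top 0.048 180 px [428. 236.] (array([ 477.8, -303.8]), array([69.5, 17.9]), -66.4) z 0.0487
beaker []
electrode [(0.44, array([ 0.387, -0.019, -0.009]))]
bottle [(0.58, array([0.378, 0.064, 0.001]))]
```

```bash
python3 -c "
from plant import job_done
print(job_done())"
```

```text
the job is handed in; nothing more can be done
None
```

The job is handed in at about 30 s: all four slats are stacked crosswise on the rack, the timer key was pressed with 7.6 N and let go, and the arm never went near the beaker, bottle or electrode (the last check re-found the bottle and electrode in place but missed the beaker); no verdict was returned.

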